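# Crank the biscuit press back until its piston comes free, then take out the barrel

## Robot

A 6-joint arm with a two-finger parallel gripper is mounted at the origin on a cart in front of the work surface, level with it; the furniture and walls round the work are solid. World frame = base frame: x ahead of the robot, y to its left, z up, the work surface at z = 0. Lengths are in m, angles in degrees, forces in N, time in s.
With the tool pointing down it reaches from about 0.25 to 0.725 m from the base axis. Payload 9.7 kg.
Tool frame: the origin (TCP) lies midway between the tips of the shut fingers; the grasp point (between the pads) lies 19 mm behind it; z points along the fingers, y is the line along which they close (so a half turn about z gives the same grasp; the last joint's range is limited). The gripper opens to 85 mm and grips with 20 to 120 N. Pads are 22 mm wide; open, the fingers measure 114 mm over their backs; the gripper's body (76 mm by 85 mm) begins 54 mm behind the grasp point. The pads swing forward as they close: fully open they stand 13 mm farther back than shut.
Start: joints at [-69.901, 4.979, 10.078, 95.1, 0, 90], TCP at [0.189, -0.517, 0.231] pointing down, gripper open.
Joint ranges: [-179.16, 179.16], [-48.56, 103.87], [-65.8, 70.77], [-126.05, 130.52], [-82.76, 87.17], [-180, 180]. Speed limits (degrees/s): [127.2, 127.2, 147.25, 180, 180, 180].

## Interface

Orientations are given as [roll, pitch, yaw] about the fixed x, y, z axes, in that order (R = Rz(yaw) Ry(pitch) Rx(roll)).
In Python, from workcell import * gives the robot as it stands.
- The arm moves only by the tool servo_tool, never from a script. Its argument "moves" is a list of rows, each a list of 4 numbers: the shift along the world's x, y, z in cm, then the turn about the world's z in rad. A call has 1 to 20 rows; each row is the pose to reach, as a shift and turn from the pose commanded when the call began; what a row does not reach only later rows make up. A row lasts 1/12 s, in which the tool goes at most 41.7 mm and 7.16 degrees, less where a joint would pass 70% of its speed; a pose out of reach is approached as far as the arm can. A call with a gripper value outside its range is refused whole. "claw" is the closure, from 0 (fully open) to 1 (shut), set as the call begins (left out, the last holds). The fingers move at their own pace and stop on an object; "force" is the grip in N (left out, the last holds). Time passes only in rows, so rows that repeat a pose let the fingers close. It gives the time, the measured TCP pose, the force, the opening and the grip force at its end, in the units of the state.
- get_obs(): the state, without advancing time (a new reading comes with each control period).
- camera(name): name is "side" or "top" or "wrist"; returns the picture (384x512x3 uint8, red, green, blue); there is no depth.
- get_calibration(name): a dict with "fx", "fy", "cx", "cy" (pixels), "rvec" (rotation vector, rad) and "tvec" (3), from world to camera coordinates, as OpenCV has them; the wrist camera has in their place "tool_from_camera" (4x4, takes a point from camera to tool coordinates, whose origin is the TCP and whose axes are the flange's). Camera axes: x right, y down, z forward; pixel columns grow to the right and rows downward; lengths in m; the calibration is good to about 2 mm. A picture is of the moment at which its call begins: read the wrist's pose just before it. get_calibration takes no time and is no camera call.
- job_done(): hands the job in; it is judged then, once.
The state is a dict: "time": time; "q": joint angles; "qd": joint speeds; "joint_efforts": joint torques, N m; "ee_pos": TCP position; "tcp_rot": TCP orientation; "wrist_force": force on the tool from outside, world axes, zero at the start; "torque": the same for the moment, N m; "opening": finger opening in m; "grasp_force": force on a finger pad.
Only numpy, scipy, OpenCV 4.12 (cv2) and the standard library are available. Lean on these libraries where they do the work, as an engineer would, in place of code of your own. Each camera call takes 0.05 s, during which the arm holds its last target. There are 200 camera calls.

## Task

Wind the biscuit press's piston back by turning the crank anticlockwise (seen from above) until the stiff resistance suddenly drops away; go on about an eighth to a quarter of a turn so that the piston head stands clear of the barrel, then stop, without forcing the piston against the red gearbox. Then let go of the crank, lift the barrel straight up out of its cradle and lay it gently on its side, flat on the glass chopping board, ready for washing. Leave the mug and the two jars alone.

Things in the scene. Friction and masses are not known exactly. Their poses are not given: they have to be found in the camera images.
- press: Biscuit press, fixed: white base plate 96 x 246 x 12 mm, red gearbox at one end, cradle for the barrel at the other. Origin on the worktop under the crank's vertical axis, z up; its long axis is y: barrel towards -y, rod tail towards +y.
- gearbox: The press's red gearbox, 64 x 48 x 79 mm, fixed on the base plate (its top at z = 91 mm of the press). Origin at its underside's centre, on the crank axis. Its face towards the barrel is at y = -24 mm of the press.
- crank (a joint): Crank angle in rad, 0 at the start (arm along the press's -x), growing anticlockwise from above, which draws the piston out 8 mm per rad. Turning the knob takes 5 to 8 N (about half in pauses) while the seals drag in the barrel, under 1.5 N once they pop out: at an unseen angle, new every time, 5 to 13 rad (0.8 to 2 turns). 0.5 rad farther it stands clear; 2.4 rad farther it hits the gearbox.
- crank_knob (a point): Grip point on the crank's upright black knob: on the knob's axis, 45 mm from the crank axis, z = 137 mm of the press. The knob is 20 mm in diameter, spans z = 109 to 155 mm, and spins freely on its pin, so a gripper may keep its orientation as it goes round. The steel arm's top is at z = 108 mm.
- piston: Steel rack rod of the piston, 12 x 12 x 134 mm, along y; origin at the centre of its tail end, which comes out of the gearbox's back (+y) as the crank turns. The piston head (14 mm long, 36 mm square, rubber seals) is on a spindle at its other end, inside the barrel; how far out the spindle is set differs every time and cannot be seen.
- barrel: Loose aluminium barrel: square tube 50 x 130 x 50 mm with a 66 mm square flange at either end, 0.35 kg, open towards +y (gearbox), steel nozzle stub 22 mm long at -y. Origin at the centre of its underside (flange level); its axis runs along y at z = 33 mm. Grip it across its 50 mm width at the middle, between the saddles.
- board: Clear glass chopping board on small feet, 254 (x) x 278 (y) x 8 mm, fixed on the worktop. Origin at the centre of its underside; top at z = 8 mm.
- mug: Striped tea mug, 88 x 118 x 92 mm, bystander; origin at the centre of its underside.
- spice_jar: Spice jar with a dark red lid, 45 mm in diameter, 106 mm high, bystander; origin at the centre of its underside.
- honey_jar: Honey jar with a black lid, 63 mm in diameter, 94 mm high, bystander; origin at the centre of its underside.
- cradle (a point): Where the barrel's origin sits in the cradle: y = -123, z = 22 mm of the press, same axes. Saddles 40 mm either way along y (12 mm thick) hold the barrel, side lips 26 mm above this point; steel yoke posts stop its flange from moving towards the gearbox. The barrel can leave only straight up, and only once the piston is out of it.
Mind the look-alikes: they are no part of the job. What is shaped like the barrel but purple is not meant.

How it is judged (in metres and radians):
On the way, in this order (a step that is already met when the one before it is completed fails the run):
1. the crank has been wound back by more than 4.7 rad with the barrel still in its cradle (value of joint crank above 4.7 rad and z of barrel in the frame of press below 0.03 m), for 0.2 s.
2. the barrel has been lifted clear of the cradle (z of barrel in the frame of press above 0.06 m), for 0.1 s.
At the end, for the whole second after the job is handed in: The barrel lies at rest on the glass board, its long axis level within 0.1 rad, its origin within 110 mm (board x) and 120 mm (board y) of the board's centre, carried by the board (x of barrel in the frame of board between -0.11 and 0.11 m and y of barrel in the frame of board between -0.12 and 0.12 m and angle between barrel's own y axis and vertical between 1.47 and 1.67 rad and height (world z) of barrel below 0.085 m and contact force between barrel and board above 1 N and linear speed of barrel below 0.02 m/s); the robot touches nothing.
It fails at once if the piston is forced against the gearbox (more than 40 N) (contact force between piston and gearbox above 40 N).
It fails at once if the barrel strikes the board harder than 90 N (contact force between barrel and board above 90 N).
It fails at once if a bystander is moved by more than 25 mm (distance of any of mug, spice_jar, honey_jar from where it was at the start of the episode above 0.025 m).
It also fails if it takes over 69 s, if anything falls off the work surface, if the arm or the gripper's body presses on something with over 40 N, if the wrist force passes 120 N, or if a joint passes its speed limit or range.

## Working session

There is one attempt and no reset: what is moved stays moved. The work goes in short steps, Python scripts to look and compute and a tool call to move; the robot and the scene stay as the last step left them, time stands still between calls to the robot, and variables do not carry over. Pictures are saved under pics/ and viewed, at most 10 in all, crops included, and the job is handed in when it is done.

Besides the shell and the picture viewer there is one more tool, called after ">>>" as a command line: name --pt "numbers of a row" for each row, then --argument value for the rest. servo_tool: Moves the arm, as the interface text tells. Its arguments: {"type":"object","properties":{"moves":{"type":"array","items":{"type":"array","items":{"type":"number"}}},"claw":{"type":"number"},"force":{"type":"number"}},"required":["moves"]}

```bash
mkdir -p pics
python3 - <<'E'
from workcell import *
import cv2,numpy as np
for n in("top","side"):
    im=camera(n);cv2.imwrite(f"pics/{n}0.png",cv2.cvtColor(np.asarray(im),cv2.COLOR_RGB2BGR))
    print(n,get_calibration(n))
print(get_calibration("wrist"));print(get_obs())
E
```

```text
top {'fx': 418.57924991339587, 'fy': 418.57924991339587, 'cx': 254.49111578573502, 'cy': 192.63348365116363, 'rvec': array([ 2.13492691, -2.10258407,  0.18002227]), 'tvec': array([-0.05669147,  0.57911866,  1.34393747])}
side {'fx': 387.5173555663333, 'fy': 387.5173555663333, 'cx': 252.04964464698017, 'cy': 190.2347700511315, 'rvec': array([ 2.06331366, -0.17600438,  0.09720658]), 'tvec': array([-0.54459924,  0.12083529,  1.39406091])}
{'fx': 342.3447631302861, 'fy': 342.3447631302861, 'cx': 255.51287383553478, 'cy': 193.6520376930544, 'tool_from_camera': array([[-1.58135853e-04, -9.53589700e-01, -3.01109050e-01,
         7.74704866e-02],
       [ 9.99999942e-01, -2.41146015e-04,  2.38513296e-04,
         7.51827026e-04],
       [-3.00055069e-04, -3.01108995e-01,  9.53589683e-01,
        -1.42551464e-01],
       [ 0.00000000e+00,  0.00000000e+00,  0.00000000e+00,
         1.00000000e+00]])}
{'time': 0.1, 'q': array([-6.99011629e+01,  5.00860144e+00,  1.00400234e+01,  9.50983557e+01,
       -4.92400437e-04,  9.00003313e+01]), 'qd': array([-0.05629446, -0.09827831, -0.05421742,  0.02763235, -0.05194296,
       -0.00866817]), 'joint_efforts': array([ 6.22570333e-04, -5.21560764e+01,  4.65654767e+01,  1.60615111e-02,
       -1.78205248e-06, -3.03121078e-05]), 'ee_pos': array([ 0.18893487, -0.5163284 ,  0.23065691]), 'tcp_rot': array([-1.79933066e+02,  4.92787125e-04,  2.00985064e+01]), 'wrist_force': array([-0.44306602,  0.77135323,  0.95438484]), 'torque': array([0.01698256, 0.02607745, 0.00175282]), 'grasp_force': 0.0, 'opening': 0.08511638109974448}
```

View pics/top0.png

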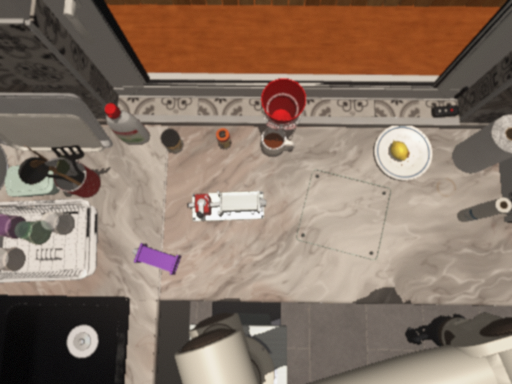

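View pics/side0.png

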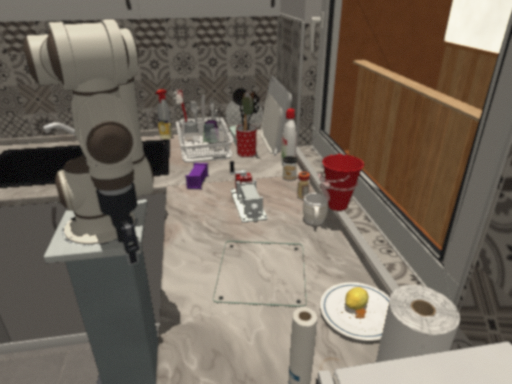

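The top view shows the press at (190–265, 190–221), with its red gearbox at (203,205) and the pale barrel at about (240,203). The purple look-alike is at (157,259), and the board's feet are near (317,176), (389,193), (303,235) and (372,253). The barrel meant is the aluminium one in the cradle beside the red gearbox. I'll confirm that in an enlarged crop and measure.

```bash
cat > h.py <<'E'
import cv2,numpy as np
from workcell import *
def ray(n,uv):
    c=get_calibration(n);K=np.array([[c['fx'],0,c['cx']],[0,c['fy'],c['cy']],[0,0,1]])
    R=cv2.Rodrigues(c['rvec'])[0];o=-R.T@c['tvec'];d=R.T@np.linalg.inv(K)@np.array([*uv,1.]);return o,d
def onz(n,uv,z):
    o,d=ray(n,uv);return (o+d*(z-o[2])/d[2]).round(4)
def proj(n,p):
    c=get_calibration(n);K=np.array([[c['fx'],0,c['cx']],[0,c['fy'],c['cy']],[0,0,1]])
    return cv2.projectPoints(np.float64(p).reshape(-1,1,3),c['rvec'],c['tvec'],K,None)[0].reshape(-1,2).round(1)
E
python3 - <<'E'
from h import *
im=cv2.imread('pics/top0.png')
print(proj('top',[[.3,0,0],[.6,0,0],[.3,-.2,0],[0,0,0]]))
for p in [(317,176),(389,193),(303,235),(372,253)]: print(onz('top',p,.008))
hsv=cv2.cvtColor(im,cv2.COLOR_BGR2HSV)
x0,y0=180,180
m=((hsv[...,2]>190)&(hsv[...,1]<22)).astype(np.uint8)*255
r=np.zeros_like(m);r[185:226,185:272]=m[185:226,185:272]
cs=cv2.findContours(r,0,2)[0]
for c in cs:
    if cv2.contourArea(c)>30: print(cv2.contourArea(c),cv2.minAreaRect(c))
pic=np.vstack([cv2.resize(im[182:230,182:272],(790,421),interpolation=2)])
cv2.imwrite('pics/crop.png',pic)
s=cv2.imread('pics/side0.png')
cv2.imwrite('pics/crops.png',cv2.resize(s[155:230,215:285],(560,600),interpolation=2))
E
```

```text
[[239.  277.7]
 [241.  189.5]
 [298.9 278.7]
 [236.8 373. ]]
[ 0.6499 -0.2628  0.008 ]
[ 0.5935 -0.5088  0.008 ]
[ 0.445  -0.2134  0.008 ]
[ 0.3885 -0.4436  0.008 ]
1264.5 ((234.23599243164062, 205.31497192382812), (27.727510452270508, 57.325016021728516), 88.15238952636719)
```

View pics/crop.png

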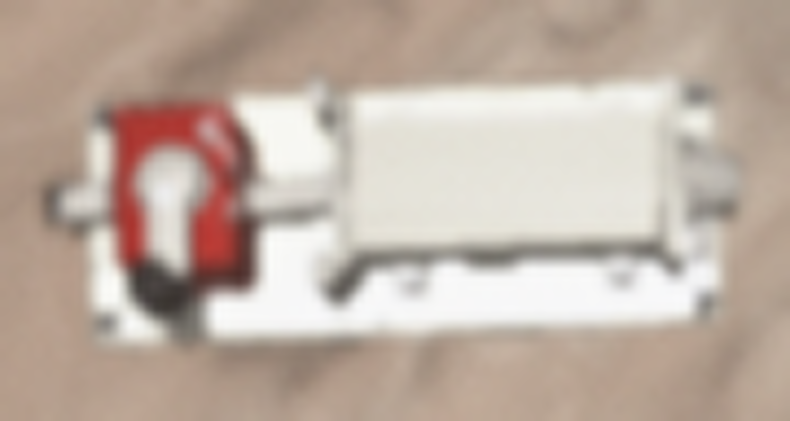

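View pics/crops.png

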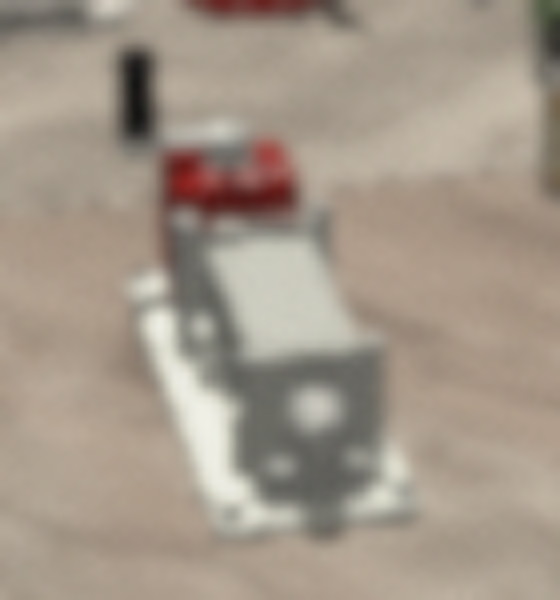

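The crops confirm it. The grey aluminium barrel lies in the white base's cradle. The hub is at crop (172,172), the knob at about (163,288) in the top crop, and at (137,50–138) in the side crop.

Run:
```python
from h import *
def t(x,y): return (182+(x+.5)/8.777-.5,182+(y+.5)/8.777-.5)
for p in [(97,101),(95,343),(715,85),(718,325)]: print('plate',onz('top',t(*p),.012))
print('hub',onz('top',t(172,172),.112)); 
print('knob',onz('top',t(158,285),.150))
print('barrel corners top z=.088', [onz('top',t(*p),.080) for p in [(352,105),(352,250),(658,92),(662,240)]])
def tri(a,b):
    o1,d1=ray('top',a);o2,d2=ray('side',b)
    s=np.linalg.lstsq(np.c_[d1,-d2],o2-o1,rcond=None)[0];p,q=o1+s[0]*d1,o2+s[1]*d2
    return ((p+q)/2).round(4),np.linalg.norm(p-q).round(4)
print(tri(t(160,287),(232.1,166.75)))
for z,y in((.155,50),(.109,138)):
    o,d=ray('side',(232.1,155+y/8));print('side knob',z,onz('side',(232.1,155+y/8),z))
for n,uv in(('mug',(272,143)),('sp',(223,137)),('hon',(172,140))):print(n,onz('top',uv,.09))
```

```text
plate [0.583  0.1658 0.012 ]
plate [0.4877 0.1624 0.012 ]
plate [ 0.5928 -0.0764  0.012 ]
plate [ 0.4983 -0.0788  0.012 ]
hub [0.539  0.1208 0.112 ]
knob [0.4926 0.1186 0.15  ]
barrel corners top z=.088 [array([0.5704, 0.0592, 0.08  ]), array([0.5159, 0.0575, 0.08  ]), array([ 0.577 , -0.0549,  0.08  ]), array([ 0.5213, -0.0572,  0.08  ])]
(array([0.4946, 0.1209, 0.1295]), np.float64(0.0001))
side knob 0.155 [0.4948 0.1161 0.155 ]
side knob 0.109 [0.4932 0.1143 0.109 ]
mug [ 0.7414 -0.1038  0.09  ]
sp [0.7601 0.0596 0.09  ]
hon [0.7476 0.2295 0.09  ]
```

>>> servo_tool --pt "15 30 2 -0.9" --pt "15 30 2 -0.9" --pt "15 30 2 -0.9" --pt "15 30 2 -0.9" --pt "15 30 2 -0.9" --pt "15 30 2 -0.9" --pt "30.4 63.6 0 -1.88" --pt "30.4 63.6 0 -1.88" --pt "30.4 63.6 0 -1.88" --pt "30.4 63.6 0 -1.88" --pt "30.4 63.6 0 -1.88" --pt "30.4 63.6 0 -1.88" --pt "30.4 63.6 0 -1.88" --pt "30.4 63.6 0 -1.88" --pt "30.4 63.6 0 -1.88" --pt "30.4 63.6 0 -1.88" --pt "30.4 63.6 0 -1.88" --pt "30.4 63.6 0 -1.88" --pt "30.4 63.6 0 -1.88" --pt "30.4 63.6 0 -1.88" --claw 0.3 --force 50

```text
time: 1.77
ee_pos: [0.0599, -0.18, 0.2352]
tcp_rot: [-173.9, 0.8, -80.8]
wrist_force: [-0.7, -0.3, -0.1]
opening: 0.0599
grasp_force: 0.0
```

Run:
```python
from h import *
o=get_obs();print(o['time'],o['ee_pos'],o['tcp_rot'],o['q'].round(1),o['wrist_force'],o['opening'])
im=cv2.cvtColor(camera('wrist'),cv2.COLOR_RGB2BGR);cv2.imwrite('pics/w1.png',im)
```

```text
1.7667 [ 0.05990449 -0.18002213  0.23521568] [-173.86054055    0.81955732  -80.78185678] [-80.8 -43.3 -25.  109.1   6.1 179.9] [-0.71380734 -0.29298339 -0.0729108 ] 0.05993684334427768
```

View pics/w1.png

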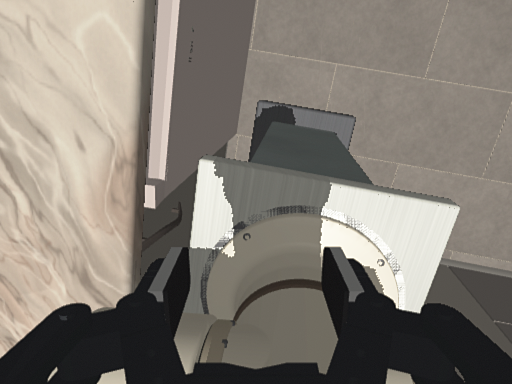

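The picture shows the robot's own base: that large negative turn ran the last joint into its limit, so the arm stalled close in. I'll move outwards and turn the other way, to yaw +92°.

>>> servo_tool --pt "5 -8 2 0.12" --pt "10 -14 2 0.25" --pt "15 -16 2 0.4" --pt "15 -16 2 0.5" --pt "15 -16 2 0.6" --pt "20 -16 2 0.75" --pt "24 -14 2 0.87" --pt "24 -14 2 1.0"

```text
time: 2.48
ee_pos: [0.3044, -0.3203, 0.2543]
tcp_rot: [-173.7, 0.9, -24.3]
wrist_force: [-0.7, -0.5, -0.7]
opening: 0.0597
grasp_force: 0.0
```

Run:
```python
from h import *
o=get_obs();print(o['time'],o['ee_pos'],o['tcp_rot'],o['q'].round(1),o['qd'].round(1))
```

```text
2.4833 [ 0.30436599 -0.32026396  0.25427128] [-173.71212319    0.8883577   -24.29883556] [-49.9  -5.8   1.7 101.    5.3 154.3] [ 29.   17.1  16.4   4.7  -4.2 -58.7]
```

The arm is free again, but the stall left a 6° tool tilt in joint 5, and commands carry that forward. I'll unwind the wrist the long way round, which also puts the camera on the side away from the crank. A mirrored stall at the other limit should cancel the tilt.

>>> servo_tool --pt "2 4 1 0.12" --pt "4 8 2 0.25" --pt "6 12 3 0.37" --pt "8 16 4 0.5" --pt "10 20 4 0.62" --pt "12 24 4 0.75" --pt "14 28 4 0.87" --pt "14.6 32 4 1.0" --pt "14.6 32 4 1.12" --pt "14.6 32 4 1.25" --pt "14.6 32 4 1.37" --pt "14.6 32 4 1.5" --pt "14.6 32 4 1.62" --pt "14.6 32 4 1.75" --pt "14.6 32 4 1.87" --pt "14.6 32 4 2.0" --pt "14.6 32 4 2.12" --pt "14.6 32 4 2.25" --pt "14.6 32 4 2.37" --pt "14.6 32 4 2.5"

```text
time: 4.15
ee_pos: [0.447, -0.0007, 0.2953]
tcp_rot: [-173.8, 0.8, 118.6]
wrist_force: [0.1, 0.8, 0.1]
opening: 0.0599
grasp_force: 0.0
```

>>> servo_tool --pt "0 0 0 2.5" --pt "0 0 0 2.5" --pt "0 0 0 2.5" --pt "0 0 0 2.5" --pt "0 0 0 2.5" --pt "0 0 0 2.5" --pt "0 0 0 2.5" --pt "0 0 0 2.5" --pt "0 0 0 2.5" --pt "0 0 0 2.5" --pt "0 0 0 2.5" --pt "0 0 0 2.5" --pt "0 0 0 2.5" --pt "0 0 0 2.5" --pt "0 0 0 2.5" --pt "0 0 0 2.5" --pt "0 0 0 2.5" --pt "0 0 0 2.5" --pt "0 0 0 2.5" --pt "0 0 0 2.5"

```text
time: 5.82
ee_pos: [0.4469, -0.0007, 0.2954]
tcp_rot: [-173.8, 0.8, -98.1]
wrist_force: [0.9, 0.4, -0.1]
opening: 0.0599
grasp_force: 0.0
```

Run:
```python
from h import *
o=get_obs();print(o['time'],o['ee_pos'],o['tcp_rot'],o['q'].round(1),o['qd'].round(1))
```

```text
5.8167 [ 0.44688089 -0.00074714  0.2954064 ] [-173.82273692    0.79474851  -98.14775558] [ -0.  -13.3  -0.1  96.9  -0.1 -81.9] [ -6.3  -0.7  -0.6  -0.6  10.  -91.3]
```

>>> servo_tool --pt "0 0 0 1.65" --pt "0 0 0 1.65" --pt "0 0 0 1.65" --pt "0 0 0 1.65" --pt "0 0 0 1.65" --pt "0 0 0 1.65" --pt "0 0 0 1.65" --pt "0 0 0 1.65" --pt "0 0 0 1.65" --pt "0 0 0 1.65" --pt "0 0 0 1.65" --pt "0 0 0 1.65" --pt "0 0 0 1.65" --pt "0 0 0 1.65"

```text
time: 6.98
ee_pos: [0.4472, -0.0003, 0.2951]
tcp_rot: [-173.8, 0.9, -4.0]
wrist_force: [-0.2, 0.5, -0.3]
opening: 0.0599
grasp_force: 0.0
```

>>> servo_tool --pt "0 -50 0 0.2" --pt "0 -50 0 0.2" --pt "0 -50 0 0.2" --pt "0 -50 0 0.2"

```text
time: 7.32
ee_pos: [0.4397, 0.0526, 0.2952]
tcp_rot: [-175.9, 0.9, 4.0]
wrist_force: [0.3, -0.7, 0.0]
opening: 0.06
grasp_force: 0.0
```

Run:
```python
from h import *
o=get_obs();print(o['time'],o['ee_pos'],o['tcp_rot'],o['q'].round(1),o['qd'].round(1))
```

```text
7.3167 [0.43972762 0.05261906 0.29516833] [-175.90989006    0.88291036    3.99782889] [   4.2   -6.8    5.5  103.3    4.1 -179.8] [ 6.  -4.5 -4.1  0.   4.  -0.5]
```

It works: the roll went from -173.8° to -175.9°. I'll repeat it.

>>> servo_tool --pt "0 -50 0 0.2" --pt "0 -50 0 0.2" --pt "0 -50 0 0.2" --pt "0 -50 0 0.2"

```text
time: 7.65
ee_pos: [0.4048, 0.0991, 0.2952]
tcp_rot: [-178.0, 0.9, 12.2]
wrist_force: [0.9, -0.5, 0.9]
opening: 0.0597
grasp_force: 0.0
```

Run:
```python
from h import *
o=get_obs();print(o['time'],o['ee_pos'],o['tcp_rot'],o['q'].round(1),o['qd'].round(1))
```

```text
7.65 [0.40475005 0.09911509 0.2951965 ] [-177.99591906    0.91954248   12.23846967] [  12.4  -10.2    2.7  103.8    2.  -179.9] [  5.7 -11.2  -9.6   1.2   3.9  -0.3]
```

>>> servo_tool --pt "0 -50 0 0.2" --pt "0 -50 0 0.2" --pt "0 -50 0 0.2"

```text
time: 7.9
ee_pos: [0.3559, 0.1313, 0.2951]
tcp_rot: [179.6, 1.0, 20.4]
wrist_force: [-0.3, 0.5, 0.6]
opening: 0.0597
grasp_force: 0.0
```

>>> servo_tool --pt "0 0 0 0" --pt "0 0 0 0"

```text
time: 8.07
ee_pos: [0.3566, 0.1307, 0.2956]
tcp_rot: [179.6, 0.9, 20.3]
wrist_force: [0.7, 0.0, -0.0]
opening: 0.0598
grasp_force: 0.0
```

Run:
```python
from h import *
o=get_obs();print(o['time'],o['ee_pos'],o['tcp_rot'],o['q'].round(1),o['qd'].round(1))
```

```text
8.0667 [0.3566362  0.13069177 0.29559085] [179.62043785   0.90887188  20.3007084 ] [  20.4  -15.    -1.1  104.7   -0.4 -179.9] [-1.2  1.4  0.7 -0.5 -0.2 -0.2]
```

The tilt is down to about 1°. Next, go above the knob at yaw -87.6°.

>>> servo_tool --pt "3 0 0 -0.12" --pt "6 0 0 -0.25" --pt "10 -1 0 -0.37" --pt "13.6 -1.2 -2 -0.5" --pt "13.6 -1.2 -5 -0.62" --pt "13.6 -1.2 -7.6 -0.75" --pt "13.6 -1.2 -7.6 -0.87" --pt "13.6 -1.2 -7.6 -1.0" --pt "13.6 -1.2 -7.6 -1.12" --pt "13.6 -1.2 -7.6 -1.25" --pt "13.6 -1.2 -7.6 -1.37" --pt "13.6 -1.2 -7.6 -1.5" --pt "13.6 -1.2 -7.6 -1.62" --pt "13.6 -1.2 -7.6 -1.75" --pt "13.6 -1.2 -7.6 -1.88" --pt "13.6 -1.2 -7.6 -1.88" --pt "13.6 -1.2 -7.6 -1.88"

```text
time: 9.48
ee_pos: [0.4933, 0.118, 0.2189]
tcp_rot: [179.6, 1.0, -87.3]
wrist_force: [0.2, 0.7, -0.2]
opening: 0.0598
grasp_force: 0.0
```

```bash
cat >> h.py <<'E'
from scipy.spatial.transform import Rotation as Ro
def wray(uv,o):
    c=get_calibration('wrist');T=np.eye(4);T[:3,:3]=Ro.from_euler('xyz',o['tcp_rot'],degrees=True).as_matrix();T[:3,3]=o['ee_pos']
    M=T@c['tool_from_camera'];d=M[:3,:3]@np.array([(uv[0]-c['cx'])/c['fx'],(uv[1]-c['cy'])/c['fy'],1]);return M[:3,3],d
def wonz(uv,o,z):
    p,d=wray(uv,o);return (p+d*(z-p[2])/d[2]).round(4)
E
python3 - <<'E'
from h import *
import pickle
o=get_obs();print(o['time'],o['ee_pos'],o['tcp_rot'],o['q'].round(1))
im=cv2.cvtColor(camera('wrist'),cv2.COLOR_RGB2BGR);cv2.imwrite('pics/w2.png',im);pickle.dump(o,open('o2.pkl','wb'))
E
```

```text
9.4833 [0.4933439  0.11800293 0.21892315] [179.61078909   0.97052399 -87.31180907] [ 12.9  -0.9   2.6  93.8   1.  -79.8]
```

View pics/w2.png

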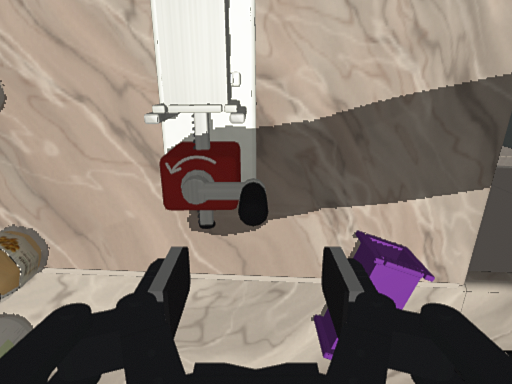

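The wrist view shows the knob at (254,182–225), the hub at (197,187) and the honey jar well away on the left at (25,260).

Run:
```python
from h import *
import pickle
o=pickle.load(open('o2.pkl','rb'))
im=cv2.imread('pics/w2.png')
m=(im[...,:].max(2)<45).astype(np.uint8);m[:,:236]=0;m[:175]=0;m[235:]=0;m[:,275:]=0
ys,xs=np.nonzero(m);print(xs.min(),xs.max(),ys.min(),ys.max(),xs.mean(),ys.mean())
print('knob mid',wonz((xs.mean(),ys.mean()),o,.132),'top edge',wonz((xs.mean(),ys.max()-1),o,.155))
print('hub',wonz((197,187),o,.110), 'gear corners',[wonz(p,o,.091) for p in((163,157),(240,142),(165,210),(240,208))])
print('flange line', [wonz(p,o,.088) for p in ((152,110),(243,107))])
```

```text
238 267 182 225 252.80326295585414 204.44145873320537
knob mid [0.4952 0.1224 0.132 ] top edge [0.4949 0.1275 0.155 ]
hub [0.5381 0.1182 0.11  ] gear corners [array([0.568 , 0.1004, 0.091 ]), array([0.5069, 0.0856, 0.091 ]), array([0.568 , 0.1458, 0.091 ]), array([0.5051, 0.1412, 0.091 ])]
flange line [array([0.5758, 0.0644, 0.088 ]), array([0.5056, 0.0588, 0.088 ])]
```

>>> servo_tool --pt "0.1 0.1 -3 0" --pt "0.1 0.1 -6 0" --pt "0.1 0.1 -8 0" --pt "0.1 0.1 -9.5 0" --pt "0.1 0.1 -10 0" --pt "0.1 0.1 -10 0"

```text
time: 10.03
ee_pos: [0.4934, 0.1195, 0.1181]
tcp_rot: [179.5, 1.0, -87.3]
wrist_force: [0.4, 0.1, -0.4]
opening: 0.0595
grasp_force: 0.0
```

>>> servo_tool --pt "0 0 0 0" --pt "0 0 0 0" --pt "0 0 0 0" --pt "0 0 0 0" --pt "0 0 0 0" --pt "0 0 0 0" --claw 1.0 --force 40

```text
time: 10.53
ee_pos: [0.4945, 0.12, 0.1204]
tcp_rot: [179.7, 1.0, -87.3]
wrist_force: [-1.2, -1.7, 6.2]
opening: 0.0189
grasp_force: 39.0
```

```bash
cat > circ.py <<'E'
import numpy as np,sys
# python circ.py a0 da n : rows (cm) for crank going from a0 by n steps of da
a0,da,n=float(sys.argv[1]),float(sys.argv[2]),int(sys.argv[3])
p0=np.radians(180+2.4)+a0
print([[round(4.5*(np.cos(p0+da*k)-np.cos(p0)),2),round(4.5*(np.sin(p0+da*k)-np.sin(p0)),2),0,0] for k in range(1,n+1)])
E
python3 circ.py 0 .12 20;python3 -c "
from h import *
o=get_obs();print(o['time'],o['ee_pos'],o['tcp_rot'],o['wrist_force'])"
```

```text
[[np.float64(0.05), np.float64(-0.54), 0, 0], [np.float64(0.17), np.float64(-1.06), 0, 0], [np.float64(0.35), np.float64(-1.57), 0, 0], [np.float64(0.6), np.float64(-2.05), 0, 0], [np.float64(0.89), np.float64(-2.51), 0, 0], [np.float64(1.24), np.float64(-2.92), 0, 0], [np.float64(1.64), np.float64(-3.29), 0, 0], [np.float64(2.07), np.float64(-3.6), 0, 0], [np.float64(2.54), np.float64(-3.87), 0, 0], [np.float64(3.04), np.float64(-4.07), 0, 0], [np.float64(3.56), np.float64(-4.21), 0, 0], [np.float64(4.1), np.float64(-4.29), 0, 0], [np.float64(4.64), np.float64(-4.31), 0, 0], [np.float64(5.17), np.float64(-4.26), 0, 0], [np.float64(5.7), np.float64(-4.15), 0, 0], [np.float64(6.21), np.float64(-3.97), 0, 0], [np.float64(6.7), np.float64(-3.74), 0, 0], [np.float64(7.15), np.float64(-3.44), 0, 0], [np.float64(7.57), np.float64(-3.1), 0, 0], [np.float64(7.94), np.float64(-2.71), 0, 0]]
10.5333 [0.4944776  0.1200002  0.12042977] [179.73970683   0.9988584  -87.3442209 ] [-1.20179707 -1.6852497   6.178108  ]
```

>>> servo_tool --pt "0.05 -0.54 0 0" --pt "0.17 -1.06 0 0" --pt "0.35 -1.57 0 0" --pt "0.6 -2.05 0 0" --pt "0.89 -2.51 0 0" --pt "1.24 -2.92 0 0" --pt "1.64 -3.29 0 0" --pt "2.07 -3.6 0 0" --pt "2.54 -3.87 0 0" --pt "3.04 -4.07 0 0" --pt "3.56 -4.21 0 0" --pt "4.1 -4.29 0 0"

```text
time: 11.53
ee_pos: [0.5342, 0.0771, 0.1203]
tcp_rot: [179.6, 1.0, -87.3]
wrist_force: [-10.2, 0.8, 9.7]
opening: 0.0189
grasp_force: 39.5
```

```bash
sed -i 's/round(4.5/float(round(4.5/g; s/,2),/,2)),/g' circ.py; python3 circ.py 1.44 .12 20;python3 -c "
from h import *
o=get_obs();print(o['time'],o['ee_pos'],o['tcp_rot'],o['wrist_force'],o['opening'])"
```

```text
[[0.54, -0.02, 0, 0], [1.08, 0.03, 0, 0], [1.6, 0.15, 0, 0], [2.11, 0.32, 0, 0], [2.6, 0.56, 0, 0], [3.05, 0.85, 0, 0], [3.47, 1.19, 0, 0], [3.84, 1.58, 0, 0], [4.16, 2.02, 0, 0], [4.43, 2.49, 0, 0], [4.64, 2.98, 0, 0], [4.79, 3.5, 0, 0], [4.88, 4.03, 0, 0], [4.9, 4.57, 0, 0], [4.86, 5.11, 0, 0], [4.75, 5.64, 0, 0], [4.58, 6.15, 0, 0], [4.35, 6.64, 0, 0], [4.06, 7.1, 0, 0], [3.72, 7.52, 0, 0]]
11.5333 [0.53415794 0.07706168 0.12033231] [179.56377984   1.01469585 -87.33596451] [-10.17097189   0.7761209    9.68983464] 0.018906879358733846
```

>>> servo_tool --pt "0.54 -0.02 0 0" --pt "1.08 0.03 0 0" --pt "1.6 0.15 0 0" --pt "2.11 0.32 0 0" --pt "2.6 0.56 0 0" --pt "3.05 0.85 0 0" --pt "3.47 1.19 0 0" --pt "3.84 1.58 0 0" --pt "4.16 2.02 0 0" --pt "4.43 2.49 0 0" --pt "4.64 2.98 0 0" --pt "4.79 3.5 0 0" --pt "4.88 4.03 0 0" --pt "4.9 4.57 0 0" --pt "4.86 5.11 0 0" --pt "4.75 5.64 0 0" --pt "4.58 6.15 0 0" --pt "4.35 6.64 0 0" --pt "4.06 7.1 0 0" --pt "3.72 7.52 0 0"

```text
time: 13.2
ee_pos: [0.5737, 0.1513, 0.1205]
tcp_rot: [179.9, 0.9, -87.4]
wrist_force: [5.1, -7.4, 4.4]
opening: 0.0186
grasp_force: 39.2
```

```bash
python3 circ.py 3.84 .12 8;python3 -c "
from h import *
o=get_obs();print(o['time'],o['ee_pos'],o['tcp_rot'],o['wrist_force'],o['opening'])"
```

```text
[[-0.39, 0.38, 0, 0], [-0.82, 0.7, 0, 0], [-1.28, 0.98, 0, 0], [-1.78, 1.19, 0, 0], [-2.29, 1.35, 0, 0], [-2.83, 1.44, 0, 0], [-3.36, 1.46, 0, 0], [-3.9, 1.43, 0, 0]]
13.2 [0.57365165 0.15133438 0.1205007 ] [179.85445072   0.86770663 -87.40906449] [ 5.06429991 -7.39785024  4.39646799] 0.0185558753033008
```

>>> servo_tool --pt "-0.39 0.38 0 0" --pt "-0.82 0.7 0 0" --pt "-1.28 0.98 0 0" --pt "-1.78 1.19 0 0" --pt "-2.29 1.35 0 0" --pt "-2.83 1.44 0 0" --pt "-3.36 1.46 0 0" --pt "-3.9 1.43 0 0"

```text
time: 13.87
ee_pos: [0.5351, 0.1667, 0.1206]
tcp_rot: [179.9, 1.0, -87.4]
wrist_force: [8.2, -0.5, 1.4]
opening: 0.0189
grasp_force: 39.0
```

```bash
cat > st.py <<'E'
import sys
from h import *
o=get_obs();d=o['ee_pos'][:2]-[.5385,.1202];p=np.arctan2(d[1],d[0]);t=np.array([-np.sin(p),np.cos(p)])
a=(p-np.radians(182.4))%(2*np.pi)
print(round(o['time'],2),'angle mod',a.round(3),a.round(3)+6.283,'r',np.hypot(*d).round(4),'Ft',(o['wrist_force'][:2]@t).round(2),'F',o['wrist_force'].round(1),o['ee_pos'].round(4))
E
python3 st.py;for a in 4.8 5.4 6.0 6.6 7.2;do python3 circ.py $a .12 5;done
```

```text
13.87 angle mod 4.744 11.027000000000001 r 0.0467 Ft -8.11 F [ 8.2 -0.5  1.4] [0.5351 0.1667 0.1206]
[[-0.53, -0.1, 0, 0], [-1.04, -0.27, 0, 0], [-1.53, -0.49, 0, 0], [-1.99, -0.77, 0, 0], [-2.42, -1.11, 0, 0]]
[[-0.38, -0.38, 0, 0], [-0.71, -0.81, 0, 0], [-0.99, -1.27, 0, 0], [-1.21, -1.76, 0, 0], [-1.37, -2.28, 0, 0]]
[[-0.1, -0.53, 0, 0], [-0.13, -1.07, 0, 0], [-0.1, -1.61, 0, 0], [-0.0, -2.14, 0, 0], [0.16, -2.66, 0, 0]]
[[0.22, -0.49, 0, 0], [0.5, -0.96, 0, 0], [0.83, -1.38, 0, 0], [1.21, -1.77, 0, 0], [1.63, -2.1, 0, 0]]
[[0.46, -0.28, 0, 0], [0.95, -0.51, 0, 0], [1.46, -0.67, 0, 0], [1.99, -0.78, 0, 0], [2.53, -0.82, 0, 0]]
```

>>> servo_tool --pt "-0.53 -0.1 0 0" --pt "-1.04 -0.27 0 0" --pt "-1.53 -0.49 0 0" --pt "-1.99 -0.77 0 0" --pt "-2.42 -1.11 0 0"

```text
time: 14.28
ee_pos: [0.5106, 0.1564, 0.1206]
tcp_rot: [179.9, 1.1, -87.3]
wrist_force: [6.2, 4.8, 1.4]
opening: 0.0189
grasp_force: 39.1
```

```bash
python3 st.py
```

```text
14.28 angle mod 5.328 11.611 r 0.0457 Ft -7.85 F [6.2 4.8 1.4] [0.5106 0.1564 0.1206]
```

>>> servo_tool --pt "-0.38 -0.38 0 0" --pt "-0.71 -0.81 0 0" --pt "-0.99 -1.27 0 0" --pt "-1.21 -1.76 0 0" --pt "-1.37 -2.28 0 0"

```text
time: 14.7
ee_pos: [0.4962, 0.134, 0.1205]
tcp_rot: [179.8, 1.2, -87.3]
wrist_force: [2.3, 8.1, 4.0]
opening: 0.019
grasp_force: 39.3
```

Still stiff, at about 8 N.

>>> servo_tool --pt "-0.1 -0.53 0 0" --pt "-0.13 -1.07 0 0" --pt "-0.1 -1.61 0 0" --pt "0 -2.14 0 0" --pt "0.16 -2.66 0 0"

```text
time: 15.12
ee_pos: [0.4969, 0.1072, 0.1204]
tcp_rot: [179.7, 1.2, -87.3]
wrist_force: [-2.5, 7.4, 6.0]
opening: 0.0186
grasp_force: 39.7
```

>>> servo_tool --pt "0.22 -0.49 0 0" --pt "0.5 -0.96 0 0" --pt "0.83 -1.38 0 0" --pt "1.21 -1.77 0 0" --pt "1.63 -2.1 0 0"

```text
time: 15.53
ee_pos: [0.5126, 0.0857, 0.1204]
tcp_rot: [179.6, 1.1, -87.3]
wrist_force: [-6.2, 4.4, 8.8]
opening: 0.0189
grasp_force: 40.0
```

```bash
python3 st.py;for a in 7.8 8.4 9.0 9.6 10.2 10.8 11.4 12.0 12.6 13.2;do echo $a;python3 circ.py $a .12 5;done
```

```text
15.53 angle mod 0.884 7.167000000000001 r 0.0432 Ft -7.65 F [-6.2  4.4  8.8] [0.5126 0.0857 0.1204]
7.8
[[0.54, 0.03, 0, 0], [1.07, 0.12, 0, 0], [1.59, 0.27, 0, 0], [2.08, 0.48, 0, 0], [2.55, 0.76, 0, 0]]
8.4
[[0.43, 0.33, 0, 0], [0.82, 0.7, 0, 0], [1.16, 1.12, 0, 0], [1.45, 1.58, 0, 0], [1.68, 2.06, 0, 0]]
9.0
[[0.17, 0.51, 0, 0], [0.28, 1.04, 0, 0], [0.32, 1.58, 0, 0], [0.3, 2.12, 0, 0], [0.22, 2.65, 0, 0]]
9.6
[[-0.15, 0.52, 0, 0], [-0.36, 1.02, 0, 0], [-0.62, 1.49, 0, 0], [-0.94, 1.92, 0, 0], [-1.31, 2.31, 0, 0]]
10.2
[[-0.41, 0.35, 0, 0], [-0.87, 0.64, 0, 0], [-1.35, 0.87, 0, 0], [-1.86, 1.05, 0, 0], [-2.39, 1.17, 0, 0]]
10.8
[[-0.54, 0.05, 0, 0], [-1.08, 0.04, 0, 0], [-1.61, -0.04, 0, 0], [-2.13, -0.18, 0, 0], [-2.63, -0.39, 0, 0]]
11.4
[[-0.47, -0.26, 0, 0], [-0.91, -0.58, 0, 0], [-1.31, -0.94, 0, 0], [-1.65, -1.36, 0, 0], [-1.95, -1.81, 0, 0]]
12.0
[[-0.24, -0.48, 0, 0], [-0.42, -0.99, 0, 0], [-0.54, -1.52, 0, 0], [-0.6, -2.05, 0, 0], [-0.59, -2.59, 0, 0]]
12.6
[[0.07, -0.53, 0, 0], [0.21, -1.06, 0, 0], [0.41, -1.56, 0, 0], [0.66, -2.03, 0, 0], [0.98, -2.47, 0, 0]]
13.2
[[0.36, -0.4, 0, 0], [0.77, -0.75, 0, 0], [1.22, -1.06, 0, 0], [1.7, -1.3, 0, 0], [2.2, -1.49, 0, 0]]
```

>>> servo_tool --pt "0.46 -0.28 0 0" --pt "0.95 -0.51 0 0" --pt "1.46 -0.67 0 0" --pt "1.99 -0.78 0 0" --pt "2.53 -0.82 0 0"

```text
time: 15.95
ee_pos: [0.5377, 0.0768, 0.1203]
tcp_rot: [179.6, 1.0, -87.3]
wrist_force: [-7.3, 0.5, 8.7]
opening: 0.0187
grasp_force: 40.0
```

>>> servo_tool --pt "0.54 0.03 0 0" --pt "1.07 0.12 0 0" --pt "1.59 0.27 0 0" --pt "2.08 0.48 0 0" --pt "2.55 0.76 0 0"

```text
time: 16.37
ee_pos: [0.5635, 0.0837, 0.1204]
tcp_rot: [179.6, 0.9, -87.4]
wrist_force: [-7.2, -4.2, 8.7]
opening: 0.0189
grasp_force: 40.0
```

>>> servo_tool --pt "0.43 0.33 0 0" --pt "0.82 0.7 0 0" --pt "1.16 1.12 0 0" --pt "1.45 1.58 0 0" --pt "1.68 2.06 0 0"

```text
time: 16.78
ee_pos: [0.5809, 0.1039, 0.1204]
tcp_rot: [179.7, 0.9, -87.4]
wrist_force: [-3.9, -6.0, 7.6]
opening: 0.0188
grasp_force: 39.8
```

>>> servo_tool --pt "0.17 0.51 0 0" --pt "0.28 1.04 0 0" --pt "0.32 1.58 0 0" --pt "0.3 2.12 0 0" --pt "0.22 2.65 0 0"

```text
time: 17.2
ee_pos: [0.5838, 0.1307, 0.1205]
tcp_rot: [179.8, 0.9, -87.4]
wrist_force: [0.7, -5.3, 5.1]
opening: 0.0187
grasp_force: 39.6
```

>>> servo_tool --pt "-0.15 0.52 0 0" --pt "-0.36 1.02 0 0" --pt "-0.62 1.49 0 0" --pt "-0.94 1.92 0 0" --pt "-1.31 2.31 0 0"

```text
time: 17.62
ee_pos: [0.5703, 0.1549, 0.1204]
tcp_rot: [179.7, 1.0, -87.3]
wrist_force: [0.1, -1.3, 6.1]
opening: 0.0185
grasp_force: 39.6
```

The resistance fell to about 1 N somewhere between 9.55 and 10.15 rad. I'll go on about 0.85 rad.

>>> servo_tool --pt "-0.41 0.35 0 0" --pt "-0.87 0.64 0 0" --pt "-1.35 0.87 0 0" --pt "-1.86 1.05 0 0" --pt "-2.39 1.17 0 0" --pt "-2.93 1.22 0 0"

```text
time: 18.12
ee_pos: [0.5409, 0.167, 0.1204]
tcp_rot: [179.8, 1.0, -87.3]
wrist_force: [0.2, -1.2, 6.7]
opening: 0.0187
grasp_force: 39.6
```

>>> servo_tool --pt "-0.54 0 0 0" --pt "-0.54 0 0 0" --pt "-0.54 0 0 0"

```text
time: 18.37
ee_pos: [0.5355, 0.1668, 0.1204]
tcp_rot: [179.7, 1.0, -87.3]
wrist_force: [0.1, -0.8, 6.5]
opening: 0.0188
grasp_force: 39.7
```

```bash
python3 st.py
```

```text
18.37 angle mod 4.736 11.019 r 0.0467 Ft -0.07 F [ 0.1 -0.8  6.5] [0.5355 0.1668 0.1204]
```

>>> servo_tool --pt "0 0 0 0" --pt "0 0 0 0" --pt "0 0 0 0" --pt "0 0 0 0" --claw 0

```text
time: 18.7
ee_pos: [0.535, 0.1668, 0.119]
tcp_rot: [179.6, 1.0, -87.4]
wrist_force: [0.4, -0.3, 0.4]
opening: 0.0667
grasp_force: 0.0
```

>>> servo_tool --pt "0 0 3 0" --pt "0 0 6 0" --pt "0 0 9 0" --pt "0 -4 10 0" --pt "0.4 -8 10 0" --pt "0.8 -12 10 0" --pt "0.8 -16 10 0" --pt "0.8 -16.9 10 0" --pt "0.8 -16.9 10 0" --pt "0.8 -16.9 10 0"

```text
time: 19.53
ee_pos: [0.5431, -0.0025, 0.2191]
tcp_rot: [179.6, 1.0, -87.4]
wrist_force: [0.4, 0.1, 0.3]
opening: 0.0853
grasp_force: 0.0
```

Run:
```python
from h import *
import pickle
o=get_obs();print(o['time'],o['ee_pos'],o['tcp_rot'],o['wrist_force'],o['opening'])
im=cv2.cvtColor(camera('wrist'),cv2.COLOR_RGB2BGR);cv2.imwrite('pics/w3.png',im);pickle.dump(o,open('o3.pkl','wb'))
t=cv2.cvtColor(camera('top'),cv2.COLOR_RGB2BGR);cv2.imwrite('pics/t3.png',t)
```

```text
19.5333 [ 0.54309407 -0.0024805   0.21908895] [179.60877181   1.00293109 -87.44578934] [0.37569945 0.14326517 0.25845723] 0.08533480133453428
```

View pics/w3.png

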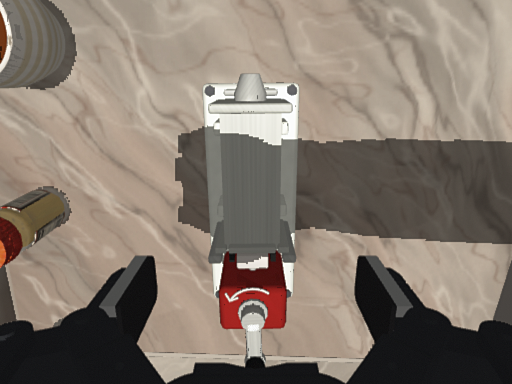

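The wrist view shows the barrel at columns 220–284 and rows 100–260, with the gearbox at (252,300) and the crank pointing away from it. I'll check the centre line.

Run:
```python
from h import *
import pickle
o=pickle.load(open('o3.pkl','rb'))
for p in ((220,135),(281,135),(222,225),(284,225)): print('body',wonz(p,o,.080))
for p in ((209,104),(292,104),(209,257),(294,257)): print('flange top',wonz(p,o,.088))
```

```text
body [ 0.5734 -0.038   0.08  ]
body [ 0.5237 -0.0401  0.08  ]
body [0.5707 0.0419 0.08  ]
body [0.5156 0.0396 0.08  ]
flange top [ 0.5814 -0.0627  0.088 ]
flange top [ 0.5175 -0.0655  0.088 ]
flange top [0.5812 0.0699 0.088 ]
flange top [0.5053 0.0668 0.088 ]
```

>>> servo_tool --pt "0.2 0.1 -3 0" --pt "0.2 0.1 -6 0" --pt "0.2 0.1 -9 0" --pt "0.2 0.1 -11 0" --pt "0.2 0.1 -13 0" --pt "0.2 0.1 -15 0" --pt "0.2 0.1 -16.5 0" --pt "0.2 0.1 -17.5 0" --pt "0.2 0.1 -18 0" --pt "0.2 0.1 -18 0"

```text
time: 20.47
ee_pos: [0.5447, -0.0004, 0.0385]
tcp_rot: [179.6, 1.0, -87.3]
wrist_force: [-0.6, 1.1, -0.2]
opening: 0.0854
grasp_force: 0.0
```

>>> servo_tool --pt "0 0 0 0" --pt "0 0 0 0" --pt "0 0 0 0" --pt "0 0 0 0" --pt "0 0 0 0" --pt "0 0 0 0" --claw 1.0 --force 40

```text
time: 20.97
ee_pos: [0.5459, -0.0012, 0.0405]
tcp_rot: [179.8, 1.0, -87.4]
wrist_force: [-0.2, 1.8, 5.5]
opening: 0.0501
grasp_force: 42.7
```

Firm grip at 50 mm. Now lift slowly at first, straight up.

>>> servo_tool --pt "0 0 0.3 0" --pt "0 0 0.8 0" --pt "0 0 1.4 0" --pt "0 0 2 0" --force 60

```text
time: 21.3
ee_pos: [0.5448, -0.0013, 0.0595]
tcp_rot: [179.6, 1.0, -87.4]
wrist_force: [0.5, -0.5, -3.5]
opening: 0.0497
grasp_force: 62.5
```

>>> servo_tool --pt "0 0 2 0" --pt "0 0 4 0" --pt "0 0 6 0" --pt "0 0 8 0" --pt "0 0 10 0" --pt "0 -1 10 0" --pt "-0.2 -3 10 -0.02" --pt "-0.4 -6 10 -0.05" --pt "-0.6 -9 10 -0.08" --pt "-0.8 -12 10 -0.1" --pt "-1 -15 10 -0.13" --pt "-1.2 -18 10 -0.16" --pt "-1.5 -21 10 -0.18" --pt "-1.8 -24 10 -0.2" --pt "-2 -27 10 -0.22" --pt "-2.3 -30 10 -0.24" --pt "-2.5 -33 10 -0.26" --pt "-2.6 -35 10 -0.27" --pt "-2.6 -35.6 10 -0.27" --pt "-2.6 -35.6 10 -0.27"

```text
time: 22.97
ee_pos: [0.5182, -0.359, 0.1579]
tcp_rot: [179.5, 1.0, -103.0]
wrist_force: [0.8, -0.6, -4.0]
opening: 0.0494
grasp_force: 63.1
```

>>> servo_tool --pt "0 0 -1.5 0" --pt "0 0 -3 0" --pt "0 0 -4.5 0" --pt "0 0 -6 0" --pt "0 0 -7.5 0" --pt "0 0 -9 0" --pt "0 0 -10 0" --pt "0 0 -10.8 0" --pt "0 0 -11.4 0" --pt "0 0 -11.8 0" --pt "0 0 -11.8 0" --pt "0 0 -11.8 0"

```text
time: 23.97
ee_pos: [0.5193, -0.3573, 0.0417]
tcp_rot: [179.7, 1.0, -102.8]
wrist_force: [0.1, 0.5, -3.8]
opening: 0.0493
grasp_force: 63.1
```

Run:
```python
from h import *
o=get_obs();print(o['time'],o['ee_pos'],o['tcp_rot'],o['wrist_force'],o['opening'])
for n in('top','side'):
    t=cv2.cvtColor(camera(n),cv2.COLOR_RGB2BGR);cv2.imwrite(f'pics/{n}4.png',t)
a=cv2.imread('pics/top4.png')[140:290,200:420];b=cv2.imread('pics/side4.png')[180:330,180:400]
cv2.imwrite('pics/c4.png',np.vstack([cv2.resize(a,(440,300)),cv2.resize(b,(440,300))]))
```

```text
23.9667 [ 0.51927263 -0.35726363  0.0416908 ] [ 179.65220483    0.97340303 -102.82138958] [ 0.10924613  0.53493804 -3.81191409] 0.049259458620503356
```

View pics/c4.png

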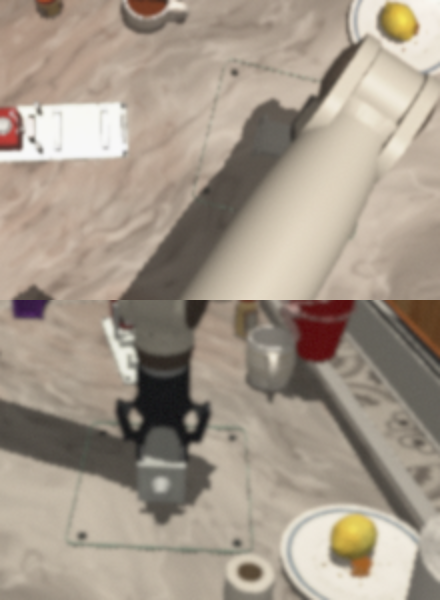

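The barrel hangs level over the middle of the board; its end is at about (160,485) in the side crop. Now lower it slowly.

>>> servo_tool --pt "0 0 -0.2 0" --pt "0 0 -0.4 0" --pt "0 0 -0.6 0" --pt "0 0 -0.75 0" --pt "0 0 -0.9 0" --pt "0 0 -1.0 0" --pt "0 0 -1.1 0" --pt "0 0 -1.2 0" --pt "0 0 -1.2 0"

```text
time: 24.82
ee_pos: [0.519, -0.3572, 0.029]
tcp_rot: [179.6, 1.0, -102.8]
wrist_force: [-0.1, 0.4, -3.4]
opening: 0.0494
grasp_force: 63.1
```

>>> servo_tool --pt "0 0 -0.05 0" --pt "0 0 -0.1 0" --pt "0 0 -0.15 0" --pt "0 0 -0.2 0" --pt "0 0 -0.25 0" --pt "0 0 -0.3 0" --pt "0 0 -0.3 0"

```text
time: 25.4
ee_pos: [0.5191, -0.3572, 0.0271]
tcp_rot: [179.7, 1.0, -102.8]
wrist_force: [-3.4, 3.3, 4.6]
opening: 0.0497
grasp_force: 63.9
```

It is touching the board. Release, rise and check.

>>> servo_tool --pt "0 0 0 0" --pt "0 0 0 0" --pt "0 0 0 0" --pt "0 0 0 0" --pt "0 0 0 0" --pt "0 0 0 0" --pt "0 0 0 0" --claw 0

```text
time: 25.98
ee_pos: [0.5191, -0.3572, 0.0262]
tcp_rot: [179.6, 1.0, -102.8]
wrist_force: [-0.1, -0.2, 0.3]
opening: 0.0856
grasp_force: 0.0
```

>>> servo_tool --pt "0 0 1 0" --pt "0 0 3 0" --pt "0 0 6 0" --pt "0 0 9 0" --pt "0 0 12 0" --pt "0 0 15 0" --pt "0 0 18 0" --pt "0 0 18 0" --pt "0 0 18 0"

```text
time: 26.73
ee_pos: [0.5198, -0.3577, 0.2091]
tcp_rot: [179.9, 0.9, -102.8]
wrist_force: [0.2, 0.5, -0.4]
opening: 0.0854
grasp_force: 0.0
```

Run:
```python
from h import *
o=get_obs();print(o['time'],o['ee_pos'],o['wrist_force'],o['opening'])
a=cv2.cvtColor(camera('wrist'),cv2.COLOR_RGB2BGR);b=cv2.cvtColor(camera('side'),cv2.COLOR_RGB2BGR)[180:330,180:400]
cv2.imwrite('pics/c5.png',np.vstack([cv2.resize(a,(400,300)),cv2.resize(b,(400,273))]))
```

```text
26.7333 [ 0.51981795 -0.35768194  0.2091465 ] [ 0.24309768  0.51907263 -0.43816545] 0.08540508541148512
```

View pics/c5.png

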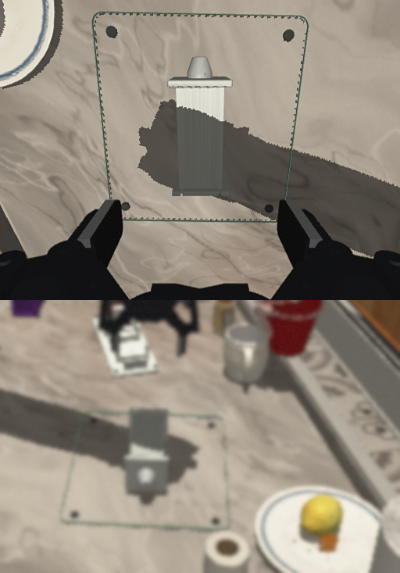

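The barrel lies flat in the middle of the board, at about (200,135) in the wrist view. The gripper is clear and the bystanders haven't moved.

```bash
python3 -c "
from workcell import *
print(job_done())"
```

```text
the job is handed in; nothing more can be done
None
```

I wound the piston back to about 11 rad, stopping about 1 rad past where the resistance dropped, then laid the barrel flat in the middle of the glass board and handed in the job at about 27 s; no verdict came back.

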